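Unscrew the filler cap of a slanted neck and set it on the tile

TASK

Open the steel vessel for filling: unscrew the white cap from its slanted neck (anticlockwise, regrasping as often as the thread needs), lift it clear of the neck in the gripper, then set it down, open side down, so that it stands wholly on the white tile, and let go. Do not drop or throw the cap, and do not push the dish, the timer or the beaker about.

Things in the scene. Friction and masses are not known exactly. Their poses are not given: they have to be found in the camera images.
- cap_center (a point): Centre of the loose white plastic screw cap: ribbed cylinder, 43 mm across, 28 mm high (this point is 14 mm from top and open bottom), 30 to 65 g. Its z axis points out of the closed top. It starts screwed on the neck, so it leans with it and may sag 2 degrees. Turning it anticlockwise, seen from outside onto its top, raises it 14 mm a turn; the turning angle carries no mark.
- neck_rim (a point): Middle of the rim of the vessel's slanted neck, a steel tube 29 mm across (35 mm over its thread). z axis points outward along the neck, 35 degrees from vertical, and is the axis the cap turns about; 28 mm or more of bare neck and thread lies below the cap. The cap centre starts about 3 mm below the rim; the thread lets go after 200 to 270 degrees: pull along z (5 to 10 N) to feel whether it is free.
- vessel: Round steel vessel, fixed to the bench: 132 mm across (foot 148 mm), shoulder from 84 mm up to 105 mm high, small dark boss on top reaching 122 mm. Origin: centre of its underside (z up). The neck leans towards its own -x, leaving the conical shoulder 51 mm from the axis and 95 mm up. Beyond stands the room wall (x = 0.76 m); to its left a monitor 0.40 m high (x 0.30 to 0.36 m, y -0.18 to 0.38 m).
- tile: White glazed tile lying fixed on the bench, 120 x 120 mm, 6 mm thick, flat without a rim. Origin: centre of its underside, z up, x and y along its edges. A cap standing on it has its centre 20 mm above the bench.
- petri: Round clear dish, 70 mm across, 15 mm high, loose, to be left alone. Origin: centre of its underside.
- timer: Flat lab timer with a display and three buttons, 66 x 66 mm, 20 mm high, loose, to be left alone. Origin: centre of its underside.
- beaker: Small clear beaker, 52 mm across, 68 mm high, loose, to be left alone. Origin: centre of its underside.
- cap: The same loose screw cap as cap_center; its origin is the same point, with the same axes.
Not all that is in view belongs to the job. There is more than one size of the cap; the job needs the smallest.

How it is judged (in metres and radians):
On the way:
1. the cap has come off its thread and is held by the fingers clear of the neck (z of cap_center in the frame of neck_rim above 0.02 m and contact force between the fingers and cap above 0.5 N), for 0.2 s.
At the end, for the whole second after the job is handed in: The cap stands still on the tile, open side down and upright within 7 degrees, its centre at most 42 mm from the tile's middle along either edge and 16.5 to 23.5 mm above the bench (x of cap_center in the frame of tile between -0.042 and 0.042 m and y of cap_center in the frame of tile between -0.042 and 0.042 m and height (world z) of cap_center between 0.0165 and 0.0235 m and angle between cap_center's own z axis and vertical below 0.12 rad and linear speed of cap below 0.02 m/s); the robot touches nothing.
It fails at once if the cap is dropped or thrown (moves faster than 0.6 m/s with no finger on it) (linear speed of cap above 0.6 m/s and contact force between the fingers and cap below 0.01 N).
It fails at once if the dish is pushed by more than 20 mm (distance of petri from where it was at the start of the episode above 0.02 m).
It fails at once if the timer is pushed by more than 20 mm (distance of timer from where it was at the start of the episode above 0.02 m).
It fails at once if the beaker is pushed by more than 20 mm (distance of beaker from where it was at the start of the episode above 0.02 m).
It also fails if it takes over 56 s, if anything falls off the work surface, if the arm or the gripper's body presses on something with over 40 N, if the wrist force passes 120 N, or if a joint passes its speed limit or range.

ROBOT

A 7-joint arm with a two-finger parallel gripper is mounted at the origin on the work surface; the furniture and walls round the work are solid. World frame = base frame: x ahead of the robot, y to its left, z up, the work surface at z = 0. Lengths are in mm, angles in degrees, forces in N, time in s.
With the tool pointing down it reaches from about 350 to 900 mm from the base axis. Payload 8.1 kg.
Tool frame: the origin (TCP) lies at the very end of the fingers, on their centre line; the grasp point (between the pads) lies 19 mm behind it; z points along the fingers, y is the direction in which the jaws open and shut (so a half turn about z gives the same grasp; the last joint's range is limited). The gripper opens to 92 mm and grips with 3 to 60 N. Pads are 19 mm wide; open, the fingers measure 130 mm over their backs; the gripper's body (75 mm by 190 mm) begins 47 mm behind the grasp point.
Start: joints at [62.762, 24.895, 1.432, 90.138, -0.665, 64.973, -4.303], TCP at [227.618, -582.092, 226.742] pointing down, gripper open.
Joint ranges: [-149.89, 149.89], [-25.12, 119.58], [-72.63, 75.52], [4.76, 147.25], [-75.54, 255.54], [6.69, 114.76], [-157.13, 157.13]. Speed limits (degrees/s): [127.2, 127.2, 172.46, 172.46, 180, 180, 180].

INTERFACE

Orientations are given as [roll, pitch, yaw] about the fixed x, y, z axes, in that order (R = Rz(yaw) Ry(pitch) Rx(roll)).
In Python, from workcell import r gives the robot as it stands. The module is installed in compiled form; this text tells all that it offers.
- The arm moves only by the tool step_arm, never from a script. Its argument "motion" is a list of rows, each an object with "travel": the shift along the tool's x, y, z in m, a list of three; "twist": the turn about the tool's z in rad; "gripper": the opening, from 0 (shut) to 1 (fully open). A call has 1 to 8 rows; each row shifts and turns the commanded pose from where the row before left it, along the tool's axes as they then stand; what a row does not reach is not made up. A row lasts 1/8 s, in which the tool goes at most 62.5 mm and 10.7 degrees, less where a joint would pass 70% of its speed; a pose out of reach is approached as far as the arm can. A call with a gripper value outside its range is refused whole. The fingers move at their own pace and stop on an object; the grip force is fixed at half the most. Time passes only in rows, so rows that do not move let the fingers close. It gives the time, the measured TCP pose, the force and the opening at its end, in the units of the state.
- r.state(): the state, without advancing time (a new reading comes with each control period).
- r.read_camera(name): name is "side" or "top" or "wrist"; returns a dict with "image" (400x640x3 uint8, blue, green, red), "intrinsics" (3x3 intrinsics, pixels), "k1" (the pictures are not rectified: a ray, as slopes to the right and down, at radius r is drawn at 1 + k1 r^2 times it, then the intrinsics apply), "R" (3x3) and "t" (3): a world point X has camera coordinates R X + t. Camera axes: x right, y down, z forward; pixel columns grow to the right and rows downward; lengths in mm; the calibration is good to about 2 mm. A picture is of the moment at which its call begins. There is no depth.
- r.hand_in(): hands the job in, once; it reports no verdict.
Trained networks look in the newest picture that a camera, given by its name, has taken for a name from the list of things; names that differ only in an ending like _2 or _b are one class to them, and where a whole thing is asked for, a point or a joint stands for the part that bears it (a point fixed in the world has none). Each returns a list of dicts, best first, with "p" (0 to 1); they miss things now and then, are a little off and sometimes report something else, mostly with a low value. They report only what shows in the picture. A call takes as long as a camera call. They do not tell look-alikes from the thing itself.
- r.spot_in(camera, target): "position" ([x, y, z] in mm, in the coordinates of the camera as it stood for that picture, good to about 4 mm: the middle of the surface that is visible of it).
- r.outline_of(camera, target): "pixels" (400x640 bool, what is visible of it).
The state is a dict: "t": time; "qpos": joint angles; "joint_velocities": joint speeds; "joint_efforts": joint torques, N m; "ee_pos": TCP position; "tool_rot": TCP orientation; "wrist_force": force on the tool from outside, world axes, zero at the start; "ft_torque": the same for the moment, N m; "grip_width": finger opening in mm.
Only numpy, scipy, OpenCV 4.12 (cv2) and the standard library are available. Lean on these libraries where they do the work, as an engineer would, in place of code of your own. Each camera call takes 0.05 s, during which the arm holds its last target. There are 200 camera calls.

## Working session

There is one attempt and no reset: what is moved stays moved. The work goes in short steps, Python scripts to look and compute and a tool call to move; the robot and the scene stay as the last step left them, time stands still between calls to the robot, and variables do not carry over. Pictures are saved under pics/ and viewed, about 8 in all and at most 12, crops included, and the job is handed in when it is done.

Besides the shell and the picture viewer there is one more tool, called by a JSON object that holds its "method" and its "body". step_arm: Moves the arm, as the interface text tells. Its arguments: {"type":"object","properties":{"motion":{"type":"array","items":{"type":"object","properties":{"travel":{"type":"array","items":{"type":"number"}},"twist":{"type":"number"},"gripper":{"type":"number"}}}}},"required":["motion"]}

```bash
mkdir -p pics; cat > h.py <<'E'
import numpy as np, cv2
from scipy.spatial.transform import Rotation as Ro
from workcell import r
def proj(c,X):
    p=np.asarray(c['R'])@np.asarray(X,float)+np.asarray(c['t']).ravel(); s=p[:2]/p[2]; s=s*(1+c['k1']*(s@s))
    K=np.asarray(c['intrinsics']); return (K@[s[0],s[1],1])[:2]
def ray(c,uv):
    K=np.asarray(c['intrinsics']); d=(np.linalg.inv(K)@[uv[0],uv[1],1])[:2]; s=d.copy()
    for _ in range(30): s=d/(1+c['k1']*(s@s))
    R=np.asarray(c['R']); v=R.T@[s[0],s[1],1]; o=-R.T@np.asarray(c['t']).ravel(); return o,v/np.linalg.norm(v)
def onz(c,uv,z):
    o,v=ray(c,uv); return o+v*(z-o[2])/v[2]
def world(c,p): return np.asarray(c['R']).T@(np.asarray(p)-np.asarray(c['t']).ravel())
def tool():
    s=r.state(); return np.array(s['ee_pos']),Ro.from_euler('xyz',s['tool_rot'],degrees=True).as_matrix()
def find(cam,names):
    c=r.read_camera(cam)
    for n in names:
        for d in r.spot_in(cam,n):
            w=world(c,d['position']); print(cam,n,round(d['p'],2),w.round(0),proj(c,w).round(0))
    return c
E
python3 - <<'E'
from h import *
print(r.state())
for cam in ['side','top','wrist']:
    c=find(cam,['cap_center','neck_rim','vessel','tile','petri','timer','beaker'])
    cv2.imwrite(f'pics/{cam}0.png',c['image']); print(cam,(-np.asarray(c['R']).T@np.asarray(c['t']).ravel()).round(0))
E
```

```text
{'t': 0.0, 'qpos': array([62.76291339, 24.93529789,  1.42991027, 90.18688804, -0.66494711,
       64.9731687 , -4.30296758]), 'joint_velocities': array([ 0.01649308, -0.13545337,  0.03869321,  0.02442452,  0.08661039,
       -0.00328619,  0.01235681]), 'joint_efforts': array([-1.70677442e-03, -6.67854953e+01,  9.84125398e-01, -3.14468014e+01,
       -6.03558705e-02,  4.30448726e-02,  2.30206979e-04]), 'ee_pos': array([ 227.40715553, -581.63412216,  225.97222807]), 'tool_rot': array([-1.79913251e+02,  7.23549330e-03,  2.13552293e+01]), 'wrist_force': array([-0.59276644,  0.37996937, -0.16495156]), 'ft_torque': array([-0.00664186, -0.00825101, -0.02340775]), 'grip_width': 91.80416097612672}
side cap_center 0.89 [ 254. -471.   38.] [363. 286.]
side cap_center 0.74 [ 464. -304.  136.] [303. 177.]
side cap_center 0.68 [ 327. -260.   40.] [267. 245.]
side neck_rim 0.65 [ 472. -255.   67.] [284. 199.]
side vessel 0.77 [ 471. -260.   67.] [286. 200.]
side vessel 0.69 [ 573. -360.   46.] [335. 191.]
side vessel 0.4 [ 465. -307.  134.] [304. 178.]
side tile 0.82 [ 475. -387.    6.] [339. 227.]
[... 314 characters left out ...]
 [284. 243.]
top cap_center 0.38 [ 481. -388.    3.] [346. 176.]
top neck_rim 0.71 [ 512. -242.   92.] [273. 155.]
top neck_rim 0.16 [ 362. -362.    0.] [335. 231.]
top vessel 0.78 [ 509. -242.   94.] [273. 156.]
top vessel 0.53 [ 472. -307.  142.] [306. 169.]
top tile 0.65 [ 481. -388.    5.] [346. 176.]
top petri 0.8 [ 364. -363.    0.] [336. 230.]
top timer 0.66 [ 380. -500.   18.] [400. 221.]
top beaker 0.7 [ 592. -359.   28.] [331. 123.]
top [ 321. -336.  953.]
wrist cap_center 0.96 [ 314. -269.   19.] [90.  8.]
wrist cap_center 0.69 [ 268. -468.   34.] [241. 112.]
wrist petri 0.88 [ 351. -362.    3.] [183.  11.]
wrist timer 0.58 [ 377. -500.   22.] [299.  29.]
wrist [ 295. -554.  384.]
```

```bash
python3 - <<'E'
import cv2
a=cv2.imread('pics/side0.png')[120:320,180:460]; b=cv2.imread('pics/top0.png')[80:320,220:460]
cv2.imwrite('pics/s1.png',cv2.resize(a,None,fx=2.8,fy=2.8,interpolation=cv2.INTER_CUBIC)); cv2.imwrite('pics/t1.png',cv2.resize(b,None,fx=2.5,fy=2.5,interpolation=cv2.INTER_CUBIC))
E
```

```text
(no output)
```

View pics/s1.png

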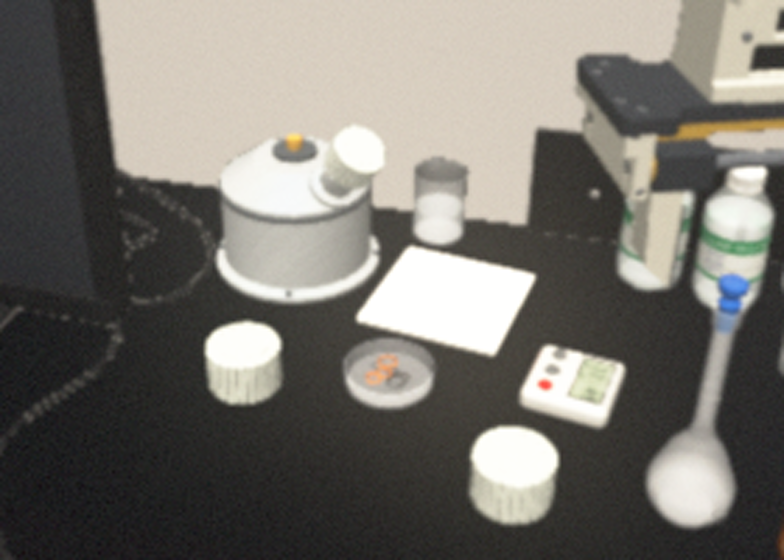

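View pics/t1.png

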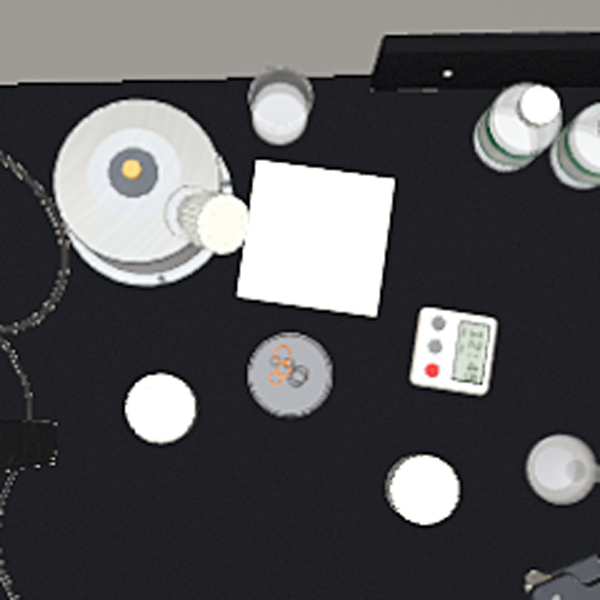

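The vessel has the only tilted cap, at side (303,177) and top (305,170). Look-alikes are the bigger loose caps at side (267,245) and (363,286), and the bottle cap at top right. The moves allow no tool tilt, so I'll work with a vertical tool and the jaw axis horizontal, square to the neck's lean. Next I'll fit the cap's pose.

```bash
cat >> h.py <<'E'
def capmask(cam,guess):
    c=r.read_camera(cam); g=proj(c,guess); best=None
    for d in r.outline_of(cam,'cap_center'):
        ys,xs=np.nonzero(d['pixels']); e=np.hypot(xs.mean()-g[0],ys.mean()-g[1])
        if best is None or e<best[0]: best=(e,d['pixels'])
    return c,best[1]
def axis(az,t=35): a,t=np.radians(az),np.radians(t); return np.array([np.sin(t)*np.cos(a),np.sin(t)*np.sin(a),np.cos(t)])
def hull(c,C,n,R=21.5,H=14):
    u=np.cross(n,[0.3,1,0.2]);u/=np.linalg.norm(u);v=np.cross(n,u);a=np.linspace(0,2*np.pi,48,endpoint=False)
    P=[C+R*(np.cos(t)*u+np.sin(t)*v)+s*H*n for t in a for s in(-1,1)]
    q=np.array([proj(c,p) for p in P],np.float32)
    m=np.zeros((1600,2560),np.uint8);cv2.fillConvexPoly(m,np.round(cv2.convexHull(q)*4+1.5).astype(np.int32),255)
    return cv2.resize(m,(640,400),interpolation=cv2.INTER_AREA)/255.
E
python3 - <<'E'
from h import *
from scipy.optimize import minimize
g=[466,-305,139]
V=[capmask(k,g) for k in('side','top')]
for (c,m) in V:
    ys,xs=np.nonzero(m); print(m.sum(),xs.min(),xs.max(),ys.min(),ys.max())
ct=V[1][0]; print('boss xy',onz(ct,(272.8,147.5),122), 'tile',onz(ct,(220+317/2.5,80+238/2.5),6))
for q in [(256,160),(394,179),(377,317),(238,297)]: print(onz(ct,(220+q[0]/2.5,80+q[1]/2.5),6).round(0))
f=lambda p: sum(np.abs(hull(c,p[:3],axis(p[3]))-m).sum() for c,m in V)
for az in(-130,-110):
    o=minimize(f,[*g,az],method='Nelder-Mead',options=dict(initial_simplex=np.array([[*g,az]]+[[*(np.array(g)+d),az+e] for d,e in(((8,0,0),0),((0,8,0),0),((0,0,8),0),((0,0,0),25))]),maxiter=200)); print(o.x.round(1),o.fun)
b=onz(ct,(272.8,147.5),122); d=o.x[:2]-b[:2]; print('az from boss',np.degrees(np.arctan2(d[1],d[0])),np.hypot(*d))
E
```

```text
365 296 317 165 187
496 293 318 157 180
boss xy [ 518.72849438 -244.6732411   122.        ] tile [ 481.64543332 -390.38069811    6.        ]
[ 551. -340.    6.]
[ 532. -459.    6.]
[ 412. -440.    6.]
[ 432. -321.    6.]
[ 475.9 -307.2  131.1 -121. ] 83.40392156862745
[ 475.8 -306.9  131.6 -118.8] 81.41176470588235
az from boss -124.5761259604128 75.58476532638109
```

{"method": "step_arm", "body": {"motion": [{"travel": [0.035,-0.0275,0],"twist": 0,"gripper": 1},{"travel": [0.035,-0.0275,0],"twist": 0,"gripper": 1},{"travel": [0.035,-0.0275,0],"twist": 0,"gripper": 1},{"travel": [0.035,-0.0275,0],"twist": 0,"gripper": 1},{"travel": [0.035,-0.0275,0],"twist": 0,"gripper": 1},{"travel": [0.035,-0.0275,0],"twist": 0,"gripper": 1},{"travel": [0,0,0],"twist": 0,"gripper": 1}]}}

```text
t: 2.28
ee_pos: [365.4, -348.7, 227.0]
tool_rot: [-180.0, -0.1, 21.7]
wrist_force: [-0.3, -0.2, 0.5]
grip_width: 91.7
```

```bash
python3 - <<'E'
from h import *
from scipy.optimize import minimize
g=[475.5,-307,131]
V=[capmask(k,g) for k in('side','top','wrist')]
c,m=V[2]; ys,xs=np.nonzero(m); print(m.sum(),xs.min(),xs.max(),ys.min(),ys.max(),proj(c,g))
n=r.state(); print(n['ee_pos'],n['tool_rot'],n['t'])
x0=[*g,-122]
for W in ([2],[0,1,2]):
    f=lambda p: sum(np.abs(hull(V[i][0],p[:3],axis(p[3]))-V[i][1]).sum() for i in W)
    o=minimize(f,x0,method='Nelder-Mead',options=dict(initial_simplex=np.array([x0]+[[*(np.array(g)+d),-122+e] for d,e in(((6,0,0),0),((0,6,0),0),((0,0,6),0),((0,0,0),15))]),maxiter=150)); print(W,o.x.round(1),o.fun)
im=c['image'].copy(); k=(hull(c,o.x[:3],axis(o.x[3]))>.5).astype(np.uint8)
cv2.drawContours(im,cv2.findContours(k,0,1)[0],-1,(0,0,255),1); cv2.imwrite('pics/w1.png',im)
E
```

```text
3166 284 345 20 88 [317.32106698  54.11221892]
[ 362.37258878 -353.05874106  226.69103601] [1.79987590e+02 1.86837712e-02 2.12307095e+01] 2.575
[2] [ 474.7 -304.4  130.5 -124.3] 73.54509803921569
[0, 1, 2] [ 474.3 -304.5  132.4 -124.7] 902.3019607843138
```

View pics/w1.png

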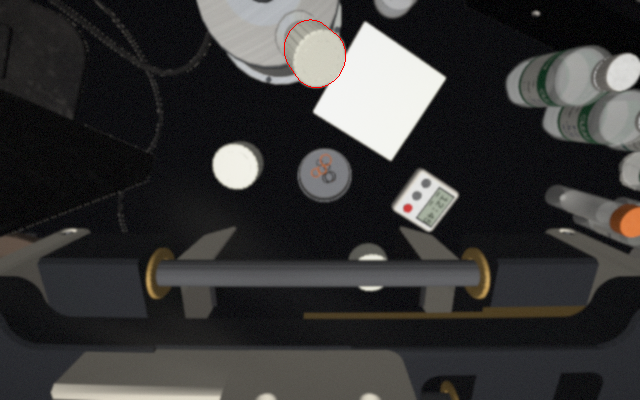

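The wrist view shows the cap at (316,54) and the fitted outline matches it. Cap centre is (474.6, -305, 131), lean azimuth -124.5°, so square-on tool yaw is 55.5°. I'll move over it at about yaw 26 and descend.

{"method": "step_arm", "body": {"motion": [{"travel": [0.061,-0.002,0],"twist": 0,"gripper": 1},{"travel": [0.061,-0.002,0],"twist": 0,"gripper": 1},{"travel": [0,0,0],"twist": -0.083,"gripper": 1},{"travel": [0,0,0.035],"twist": 0,"gripper": 1},{"travel": [0,0,0.035],"twist": 0,"gripper": 0.8},{"travel": [0,0,0.03],"twist": 0,"gripper": 0.7},{"travel": [0,0,0.012],"twist": 0,"gripper": 0.6},{"travel": [0,0,0],"twist": 0,"gripper": 0.6}]}}

```text
t: 3.58
ee_pos: [474.9, -304.2, 114.4]
tool_rot: [-180.0, 0.0, 26.1]
wrist_force: [0.9, 0.3, 0.3]
grip_width: 57.5
```

```bash
python3 - <<'E'
from h import *
c=r.read_camera('wrist'); s=r.state(); p,R=tool(); print(s['ee_pos'],s['tool_rot'],s['wrist_force'],s['grip_width'],s['t'])
print('to cap, tool axes',R.T@(np.array([474.6,-305,131])-p))
cv2.imwrite('pics/w2.png',c['image'])
E
```

```text
[ 475.505943   -304.34485079  115.27908499] [ 1.79972664e+02 -1.37807060e-02  2.60738764e+01] [-0.13032583 -0.41809792 -1.00070109] 55.86975137571314 3.625
to cap, tool axes [ -1.09791974   0.19778512 -15.72108696]
```

View pics/w2.png

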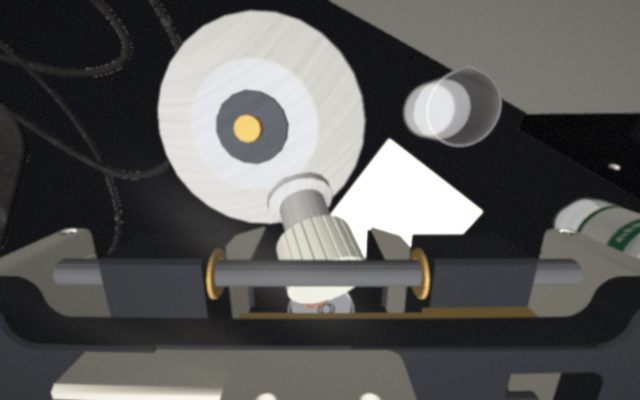

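The cap sits between the fingers (320,250), the vessel is behind it, and the beaker is clear at (450,105). Closing and turning anticlockwise.

{"method": "step_arm", "body": {"motion": [{"travel": [0,0,0],"twist": 0,"gripper": 0},{"travel": [0,0,0],"twist": 0,"gripper": 0},{"travel": [0,0,0],"twist": 0,"gripper": 0},{"travel": [0,0,0],"twist": -0.12,"gripper": 0},{"travel": [0,0,0],"twist": -0.12,"gripper": 0}]}}

```text
t: 4.25
ee_pos: [476.9, -306.0, 116.2]
tool_rot: [179.7, -0.0, 40.0]
wrist_force: [2.0, -5.9, 4.8]
grip_width: 46.6
```

{"method": "step_arm", "body": {"motion": [{"travel": [0,0,0],"twist": -0.15,"gripper": 0},{"travel": [0,0,0],"twist": -0.15,"gripper": 0},{"travel": [0,0,-0.001],"twist": -0.15,"gripper": 0},{"travel": [0,0,0],"twist": -0.15,"gripper": 0},{"travel": [0,0,-0.001],"twist": -0.15,"gripper": 0},{"travel": [0,0,0],"twist": 0,"gripper": 0}]}}

```text
t: 5.0
ee_pos: [476.8, -304.9, 117.1]
tool_rot: [179.8, 0.0, 82.9]
wrist_force: [5.5, -4.3, -3.8]
grip_width: 42.5
```

```bash
cat >> h.py <<'E'
def lift(cams=('side','top')):
    # axial displacement along neck axis estimated by silhouette fit
    from scipy.optimize import minimize_scalar
    C0=np.array([474.6,-305,131]);n=axis(-124.5)
    for k in cams:
        c,m=capmask(k,C0+5*n)
        L=np.arange(-6,20,.5); e=[np.abs(hull(c,C0+l*n,n)-m).sum() for l in L]; i=int(np.argmin(e)); print(k,'axial',L[i],e[i],m.sum())
    s=r.state(); p,R=tool(); print(s['t'],s['ee_pos'],s['tool_rot'],s['wrist_force'],s['ft_torque'],s['grip_width'])
E
python3 -c "
from h import *
lift(('side','top','wrist'))
cv2.imwrite('pics/w3.png',r.read_camera('wrist')['image'][170:320])"
```

```text
side axial 9.0 242.77647058823527 166
top axial -6.0 564.5803921568627 32
wrist axial 1.5 2852.780392156863 3420
5.3 [ 476.78226407 -304.85941745  117.07619342] [1.79805413e+02 6.14678675e-02 8.27969715e+01] [ 5.21302226 -4.21969387 -4.56543654] [-0.98284602 -1.5617769  -0.16535624] 42.55974811177163
```

View pics/w3.png

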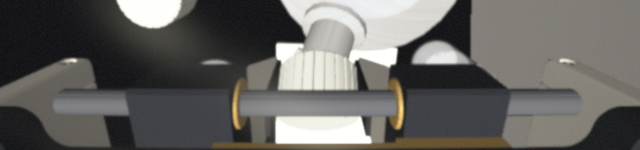

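{"method": "step_arm", "body": {"motion": [{"travel": [0,0,0],"twist": 0,"gripper": 0.65},{"travel": [0,0,0],"twist": 0,"gripper": 0.65},{"travel": [0,0,0],"twist": 0.17,"gripper": 0.65},{"travel": [0,0,0],"twist": 0.17,"gripper": 0.65},{"travel": [0,0,0],"twist": 0.17,"gripper": 0.65},{"travel": [0,0,0],"twist": 0.17,"gripper": 0.65},{"travel": [0,0,0],"twist": 0.17,"gripper": 0.65},{"travel": [0,0,0],"twist": 0.08,"gripper": 0.65}]}}

```text
t: 6.35
ee_pos: [475.4, -303.4, 116.8]
tool_rot: [-180.0, -0.0, 29.4]
wrist_force: [0.7, -0.4, -0.2]
grip_width: 59.6
```

```bash
python3 -c "
from h import *
lift(('side','top','wrist'))
cv2.imwrite('pics/w4.png',r.read_camera('wrist')['image'])"
```

```text
side axial 7.5 53.32941176470588 357
top axial -6.0 1089.5803921568627 557
wrist axial 1.5 2878.8705882352942 3956
6.65 [ 475.18306927 -303.6554345   116.7238823 ] [-1.79988211e+02  2.60397943e-03  2.96441468e+01] [ 0.24413281 -0.37611848  0.01324041] [-0.01615578 -0.09482562  0.03228595] 59.8568622515252
```

```bash
python3 -c "
from h import *
C=np.array([474.6,-305,131]);n=axis(-124.5)
c,m=capmask('side',C+5*n); ys,xs=np.nonzero(m); print(m.sum(),xs.min(),xs.max(),ys.min(),ys.max(),xs.mean(),ys.mean())
print(proj(c,C),proj(c,C+10*n))
a=cv2.imread('pics/side0.png')[145:215,265:345];b=c['image'][145:215,265:345]
cv2.imwrite('pics/s2.png',cv2.resize(np.hstack([a,b]),None,fx=5,fy=5,interpolation=cv2.INTER_CUBIC))"
```

```text
321 297 317 164 185 306.81931464174454 174.8068535825545
[304.72652529 176.67696758] [306.40213474 174.3057468 ]
```

View pics/s2.png

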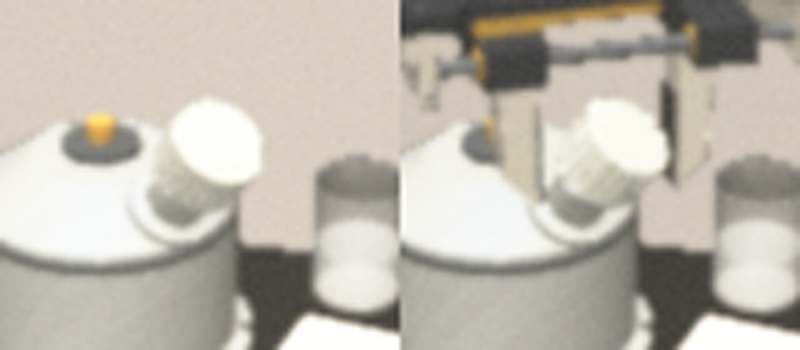

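The side comparison shows the cap still on the neck and slightly raised. Continuing with the second stroke.

{"method": "step_arm", "body": {"motion": [{"travel": [0,0,0],"twist": 0,"gripper": 0},{"travel": [0,0,0],"twist": 0,"gripper": 0},{"travel": [0,0,0],"twist": -0.17,"gripper": 0},{"travel": [0,0,0],"twist": -0.17,"gripper": 0},{"travel": [0,0,-0.001],"twist": -0.17,"gripper": 0},{"travel": [0,0,0],"twist": -0.17,"gripper": 0},{"travel": [0,0,-0.001],"twist": -0.17,"gripper": 0},{"travel": [0,0,0],"twist": -0.08,"gripper": 0}]}}

```text
t: 7.8
ee_pos: [476.4, -307.1, 119.3]
tool_rot: [179.8, 0.2, 82.9]
wrist_force: [4.8, -7.9, -5.3]
grip_width: 42.2
```

{"method": "step_arm", "body": {"motion": [{"travel": [0,0,0],"twist": 0,"gripper": 0.65},{"travel": [0,0,0],"twist": 0,"gripper": 0.65},{"travel": [0,0,0],"twist": 0.17,"gripper": 0.65},{"travel": [0,0,0],"twist": 0.17,"gripper": 0.65},{"travel": [0,0,0],"twist": 0.17,"gripper": 0.65},{"travel": [0,0,0],"twist": 0.17,"gripper": 0.65},{"travel": [0,0,0],"twist": 0.17,"gripper": 0.65},{"travel": [0,0,0],"twist": 0.08,"gripper": 0.65}]}}

```text
t: 8.8
ee_pos: [475.4, -303.2, 118.7]
tool_rot: [-180.0, 0.0, 29.3]
wrist_force: [0.1, -0.1, -0.1]
grip_width: 59.7
```

```bash
python3 -c "
from h import *
c=r.read_camera('wrist'); s=r.state(); print(s['t'],s['ee_pos'],s['tool_rot'],s['wrist_force'])
I=[cv2.imread('pics/w2.png'),cv2.imread('pics/w4.png'),c['image']]
cv2.imwrite('pics/w5.png',np.hstack([cv2.resize(i[170:320,250:390],None,fx=1.9,fy=1.9,interpolation=cv2.INTER_CUBIC) for i in I]))"
```

```text
8.85 [ 475.44135024 -303.19814718  118.75014756] [-1.79989293e+02 -3.33880074e-03  2.91841437e+01] [ 0.43016511 -0.946679    0.02196628]
```

View pics/w5.png

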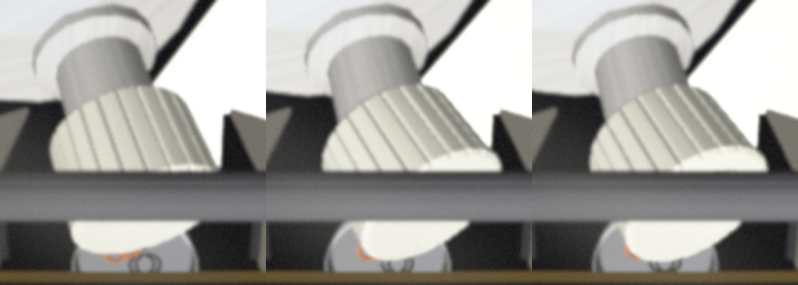

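The cap's axis now looks cocked to the right of the neck in the last two frames. I'll back off upwards and fit its tilt.

{"method": "step_arm", "body": {"motion": [{"travel": [0,0,-0.055],"twist": 0,"gripper": 0.8},{"travel": [-0.02,0,-0.055],"twist": 0,"gripper": 0.8},{"travel": [-0.06,0,0],"twist": 0,"gripper": 0.8},{"travel": [-0.03,0,0],"twist": 0,"gripper": 0.8},{"travel": [0,0,0],"twist": 0,"gripper": 0.8}]}}

```text
t: 9.48
ee_pos: [377.0, -359.3, 228.8]
tool_rot: [-180.0, 0.1, 29.4]
wrist_force: [0.5, -1.5, 0.1]
grip_width: 73.4
```

```bash
cat >> h.py <<'E'
def ax2(p): # p: lean vector components x,y
    v=np.array([p[0],p[1],0.]);v[2]=np.sqrt(max(1e-6,1-v[0]**2-v[1]**2));return v
def fit(cams,C,n0,tag=None):
    from scipy.optimize import minimize
    V=[capmask(k,C) for k in cams]; x0=np.array([*C,*(30*np.array(n0[:2]))])
    f=lambda p: sum(np.abs(hull(c,p[:3],ax2(p[3:]/30))-m).sum()/np.sqrt(m.sum()) for c,m in V)
    o=minimize(f,x0,method='Nelder-Mead',options=dict(initial_simplex=np.vstack([x0,x0+np.eye(5)*6]),maxiter=250))
    C=o.x[:3];n=ax2(o.x[3:]/30); print(cams,'C',C.round(1),'n',n.round(3),'lean',np.degrees(np.arccos(n[2])).round(1),'az',np.degrees(np.arctan2(n[1],n[0])).round(1),[(int(m.sum()),round(float(np.abs(hull(c,C,n)-m).sum()))) for c,m in V])
    if tag:
        c=V[-1][0]; im=c['image'].copy(); cv2.drawContours(im,cv2.findContours((hull(c,C,n)>.5).astype(np.uint8),0,1)[0],-1,(0,0,255),1)
        u,v=proj(c,C).astype(int); cv2.imwrite(f'pics/{tag}.png',cv2.resize(im[max(0,v-90):v+90,max(0,u-100):u+100],None,fx=3,fy=3,interpolation=cv2.INTER_CUBIC))
    return C,n
E
python3 -c "
from h import *
fit(['side','wrist'],[474,-306,133],axis(-124.5))
C,n=fit(['top','wrist'],[474,-306,133],axis(-124.5))
C,n=fit(['side','top','wrist'],[474,-306,133],axis(-124.5),'w6')
a=axis(-124.5);print('angle to neck',np.degrees(np.arccos(n@a)),'axial',(C-[474.6,-305,131])@a)
"
```

```text
['side', 'wrist'] C [ 473.  -305.5  135.6] n [-0.322 -0.434  0.842] lean 32.7 az -126.6 [(368, 68), (3044, 90)]
['top', 'wrist'] C [ 473.3 -304.9  134. ] n [-0.323 -0.39   0.862] lean 30.4 az -129.6 [(625, 1154), (3017, 76)]
['side', 'top', 'wrist'] C [ 473.2 -305.2  135. ] n [-0.303 -0.367  0.879] lean 28.4 az -129.6 [(350, 98), (572, 1099), (3002, 81)]
angle to neck 7.070130275884596 axial 3.830578862367547
```

View pics/w6.png

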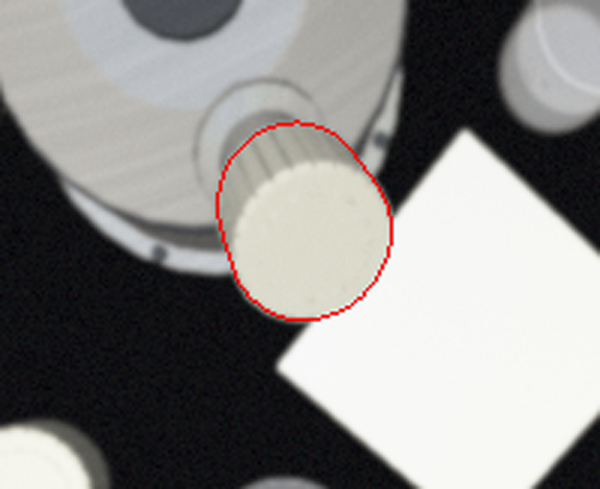

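Axial rise is about 4 mm, so roughly 110° turned in two strokes, as expected. The axis is within 3 to 7° of the neck, so the thread is working. Going back for more strokes.

{"method": "step_arm", "body": {"motion": [{"travel": [0.06,0,0],"twist": 0,"gripper": 0.8},{"travel": [0.047,0.001,0.0],"twist": 0,"gripper": 0.75},{"travel": [0,0,0.03],"twist": 0,"gripper": 0.75},{"travel": [0,0,0.045],"twist": 0,"gripper": 0.7},{"travel": [0,0,0.034],"twist": 0,"gripper": 0.6},{"travel": [0,0,0],"twist": 0,"gripper": 0.0},{"travel": [0,0,0],"twist": 0,"gripper": 0.0},{"travel": [0,0,0],"twist": 0,"gripper": 0.0}]}}

```text
t: 11.18
ee_pos: [472.6, -306.3, 120.1]
tool_rot: [-180.0, 0.0, 29.5]
wrist_force: [-2.1, -0.0, -10.9]
grip_width: 44.1
```

{"method": "step_arm", "body": {"motion": [{"travel": [0,0,0],"twist": -0.17,"gripper": 0},{"travel": [0,0,0],"twist": -0.17,"gripper": 0},{"travel": [0,0,-0.001],"twist": -0.17,"gripper": 0},{"travel": [0,0,0],"twist": -0.17,"gripper": 0},{"travel": [0,0,-0.001],"twist": -0.17,"gripper": 0},{"travel": [0,0,0],"twist": -0.12,"gripper": 0}]}}

```text
t: 11.92
ee_pos: [475.7, -307.9, 123.3]
tool_rot: [179.6, 0.1, 85.3]
wrist_force: [7.7, -0.3, -11.2]
grip_width: 42.8
```

{"method": "step_arm", "body": {"motion": [{"travel": [0,0,0],"twist": 0,"gripper": 0.65},{"travel": [0,0,0],"twist": 0,"gripper": 0.65},{"travel": [0,0,0],"twist": 0.17,"gripper": 0.65},{"travel": [0,0,0],"twist": 0.17,"gripper": 0.65},{"travel": [0,0,0],"twist": 0.17,"gripper": 0.65},{"travel": [0,0,0],"twist": 0.17,"gripper": 0.65},{"travel": [0,0,0],"twist": 0.17,"gripper": 0.65},{"travel": [0,0,0],"twist": 0.12,"gripper": 0.65}]}}

```text
t: 12.92
ee_pos: [473.7, -306.0, 122.6]
tool_rot: [179.9, -0.0, 29.2]
wrist_force: [-0.0, 0.1, 0.2]
grip_width: 59.6
```

{"method": "step_arm", "body": {"motion": [{"travel": [0,0,0],"twist": 0,"gripper": 0},{"travel": [0,0,0],"twist": 0,"gripper": 0},{"travel": [0,0,0],"twist": -0.17,"gripper": 0},{"travel": [0,0,0],"twist": -0.17,"gripper": 0},{"travel": [0,0,-0.001],"twist": -0.17,"gripper": 0},{"travel": [0,0,0],"twist": -0.17,"gripper": 0},{"travel": [0,0,-0.001],"twist": -0.17,"gripper": 0},{"travel": [0,0,0],"twist": -0.12,"gripper": 0}]}}

```text
t: 13.92
ee_pos: [475.2, -306.8, 124.4]
tool_rot: [179.7, 0.0, 85.4]
wrist_force: [4.3, -0.8, -3.2]
grip_width: 43.3
```

{"method": "step_arm", "body": {"motion": [{"travel": [-0.001,-0.0006,-0.0016],"twist": 0,"gripper": 0},{"travel": [-0.001,-0.0006,-0.0016],"twist": 0,"gripper": 0},{"travel": [0,0,0],"twist": 0,"gripper": 0}]}}

```text
t: 14.3
ee_pos: [474.7, -306.6, 125.8]
tool_rot: [179.7, -0.2, 85.3]
wrist_force: [14.4, 1.7, -23.0]
grip_width: 43.7
```

Still threaded (26 N resisting), so one more stroke.

{"method": "step_arm", "body": {"motion": [{"travel": [0.002,0.0012,0.0022],"twist": 0,"gripper": 0.65},{"travel": [0,0,0],"twist": 0,"gripper": 0.65},{"travel": [0,0,0],"twist": 0.17,"gripper": 0.65},{"travel": [0,0,0],"twist": 0.17,"gripper": 0.65},{"travel": [0,0,0],"twist": 0.17,"gripper": 0.65},{"travel": [0,0,0],"twist": 0.17,"gripper": 0.65},{"travel": [0,0,0],"twist": 0.17,"gripper": 0.65},{"travel": [0,0,0],"twist": 0.12,"gripper": 0.65}]}}

```text
t: 15.3
ee_pos: [472.8, -306.2, 125.0]
tool_rot: [180.0, 0.0, 29.3]
wrist_force: [0.3, 1.5, 0.4]
grip_width: 60.0
```

```bash
python3 -c "
from h import *
a=axis(-124.5)
C,n=fit(['side','wrist'],[470,-311,139],a)
print('angle to neck',np.degrees(np.arccos(n@a)),'axial',(C-[474.6,-305,131])@a)
s=r.state();print(s['ee_pos'],s['tool_rot'],s['t'])
"
```

```text
['side', 'wrist'] C [ 478.7 -300.1  134.5] n [-0.666 -0.581  0.468] lean 62.1 az -138.9 [(356, 126), (3984, 1559)]
angle to neck 29.039312461109283 axial -0.7967441729211282
[ 472.99739929 -306.12188     124.92902565] [1.79995356e+02 1.46501409e-02 2.97419817e+01] 15.5
```

{"method": "step_arm", "body": {"motion": [{"travel": [0,0,0],"twist": 0,"gripper": 0},{"travel": [0,0,0],"twist": 0,"gripper": 0},{"travel": [0,0,0],"twist": -0.17,"gripper": 0},{"travel": [0,0,0],"twist": -0.17,"gripper": 0},{"travel": [0,0,-0.001],"twist": -0.17,"gripper": 0},{"travel": [0,0,0],"twist": -0.17,"gripper": 0},{"travel": [0,0,-0.001],"twist": -0.17,"gripper": 0},{"travel": [0,0,0],"twist": -0.12,"gripper": 0}]}}

```text
t: 16.5
ee_pos: [473.8, -307.4, 126.0]
tool_rot: [179.9, 0.0, 85.3]
wrist_force: [3.2, -9.1, 3.5]
grip_width: 44.6
```

{"method": "step_arm", "body": {"motion": [{"travel": [-0.001,-0.0006,-0.0016],"twist": 0,"gripper": 0},{"travel": [-0.001,-0.0006,-0.0016],"twist": 0,"gripper": 0},{"travel": [0,0,0],"twist": 0,"gripper": 0}]}}

```text
t: 16.88
ee_pos: [472.8, -308.1, 129.2]
tool_rot: [179.9, -0.0, 85.2]
wrist_force: [6.9, -2.1, -10.1]
grip_width: 44.5
```

{"method": "step_arm", "body": {"motion": [{"travel": [-0.001,-0.0006,-0.0016],"twist": 0,"gripper": 0},{"travel": [-0.001,-0.0006,-0.0016],"twist": 0,"gripper": 0},{"travel": [0,0,0],"twist": 0,"gripper": 0}]}}

```text
t: 17.25
ee_pos: [473.2, -309.4, 132.2]
tool_rot: [179.7, -0.1, 85.3]
wrist_force: [14.0, -2.3, -18.9]
grip_width: 43.4
```

```bash
python3 -c "
from h import *
c=r.read_camera('wrist'); s=r.state(); print(s['t'],s['ee_pos'],s['tool_rot'],s['wrist_force'],s['grip_width'])
d=r.read_camera('side')
A=cv2.resize(c['image'][130:330,210:430],None,fx=2,fy=2);B=cv2.resize(d['image'][140:220,260:340],(400,400),interpolation=cv2.INTER_CUBIC)
cv2.imwrite('pics/w7.png',np.hstack([A[:400],B])[:, :800])"
```

```text
17.3 [ 473.22058013 -309.36616595  132.28007372] [ 1.79740345e+02 -6.73142657e-02  8.52530942e+01] [ 14.1154316   -0.97641496 -18.56195943] 43.04116547355446
```

View pics/w7.png

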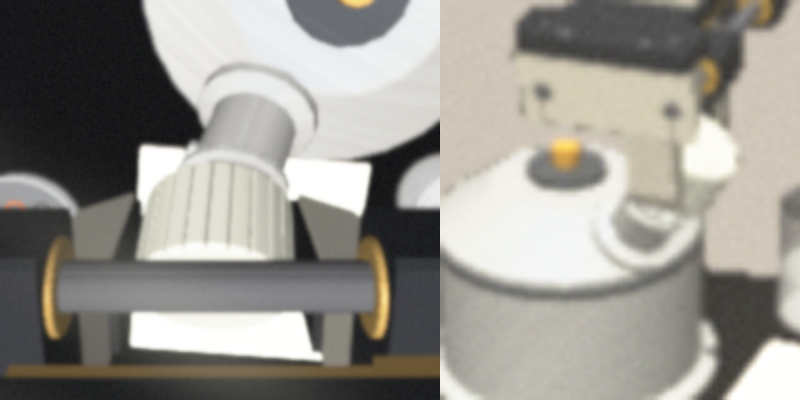

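The neck's thread ring now shows below the cap, so it is nearly off but canted. I'll release, regrip, turn to the square yaw (about 57°) and pull there.

{"method": "step_arm", "body": {"motion": [{"travel": [0,0,0],"twist": 0,"gripper": 0.65},{"travel": [0,0,0.004],"twist": 0,"gripper": 0.65},{"travel": [0,0,0.004],"twist": 0.17,"gripper": 0.65},{"travel": [0,0,0],"twist": 0.17,"gripper": 0.65},{"travel": [0,0,0],"twist": 0.17,"gripper": 0.65},{"travel": [0,0,0],"twist": 0.17,"gripper": 0.65},{"travel": [0,0,0],"twist": 0.17,"gripper": 0.65},{"travel": [0,0,0],"twist": 0.12,"gripper": 0.65}]}}

```text
t: 18.35
ee_pos: [470.0, -310.1, 125.1]
tool_rot: [-180.0, 0.0, 29.3]
wrist_force: [-0.1, 0.0, -0.5]
grip_width: 60.0
```

{"method": "step_arm", "body": {"motion": [{"travel": [0,0,0],"twist": 0,"gripper": 0},{"travel": [0,0,0],"twist": 0,"gripper": 0},{"travel": [0,0,0],"twist": -0.14,"gripper": 0},{"travel": [0,0,0],"twist": -0.14,"gripper": 0},{"travel": [0,0,0],"twist": -0.14,"gripper": 0},{"travel": [0,0,-0.001],"twist": -0.1,"gripper": 0},{"travel": [0,0,0],"twist": 0,"gripper": 0}]}}

```text
t: 19.23
ee_pos: [475.8, -317.0, 130.0]
tool_rot: [179.0, 0.1, 59.4]
wrist_force: [10.6, -16.6, 8.6]
grip_width: 48.1
```

```bash
python3 -c "
from h import *
c=r.read_camera('wrist'); s=r.state(); print(s['t'],s['ee_pos'],s['tool_rot'],s['wrist_force'],s['ft_torque'],s['grip_width'])
d=r.read_camera('side')
A=cv2.resize(c['image'][130:330,210:430],None,fx=2,fy=2);B=cv2.resize(d['image'][140:220,260:340],(400,400),interpolation=cv2.INTER_CUBIC)
cv2.imwrite('pics/w8.png',np.hstack([A[:400],B])[:, :800])"
```

```text
19.275 [ 475.72058917 -317.03561659  129.99476761] [1.79045647e+02 1.33513633e-01 5.93207211e+01] [ 11.08826776 -16.10419999   8.96941023] [-3.82568955 -2.56223595 -0.48028954] 47.902905248128086
```

View pics/w8.png

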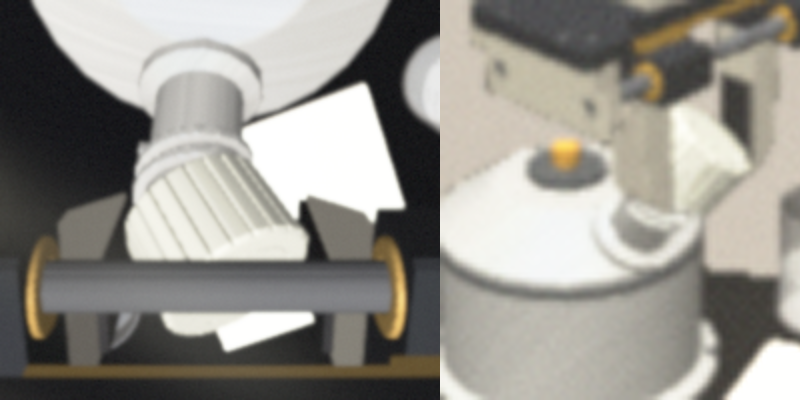

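The cap is off the thread and cocked on the neck end, with its axis close to the yaw-85 plane. I'll relax the load, open, turn to yaw 85 where the jaws match it, grip and pull.

{"method": "step_arm", "body": {"motion": [{"travel": [-0.0015,0.004,-0.002],"twist": 0,"gripper": 0},{"travel": [-0.0015,0.0045,-0.002],"twist": 0,"gripper": 0},{"travel": [0,0,0],"twist": 0,"gripper": 0}]}}

```text
t: 19.7
ee_pos: [476.2, -317.6, 130.3]
tool_rot: [180.0, 0.0, 59.4]
wrist_force: [-0.1, -4.1, 3.7]
grip_width: 48.4
```

{"method": "step_arm", "body": {"motion": [{"travel": [0,0,0],"twist": 0,"gripper": 0.6},{"travel": [0,0,0],"twist": 0,"gripper": 0.65},{"travel": [0,0,0],"twist": -0.15,"gripper": 0.65},{"travel": [0,0,0],"twist": -0.15,"gripper": 0.65},{"travel": [0,0,0],"twist": -0.15,"gripper": 0.65},{"travel": [0,0,0],"twist": 0,"gripper": 0.65}]}}

```text
t: 20.45
ee_pos: [475.9, -316.3, 129.8]
tool_rot: [-180.0, -0.1, 85.1]
wrist_force: [0.6, 0.9, -0.2]
grip_width: 59.3
```

```bash
python3 -c "
from h import *
c=r.read_camera('wrist'); s=r.state(); print(s['t'],s['ee_pos'],s['tool_rot'],s['wrist_force'],s['grip_width'])
d=r.read_camera('side')
A=cv2.resize(c['image'][130:330,210:430],None,fx=2,fy=2);B=cv2.resize(d['image'][140:220,260:340],(400,400),interpolation=cv2.INTER_CUBIC)
cv2.imwrite('pics/w9.png',np.hstack([A[:400],B])[:, :800])"
```

```text
20.5 [ 475.88649355 -316.44798028  129.79530066] [-1.79961355e+02 -4.22636716e-02  8.49592170e+01] [ 0.48220092 -0.17431115  0.99725937] 59.60348099585364
```

View pics/w9.png

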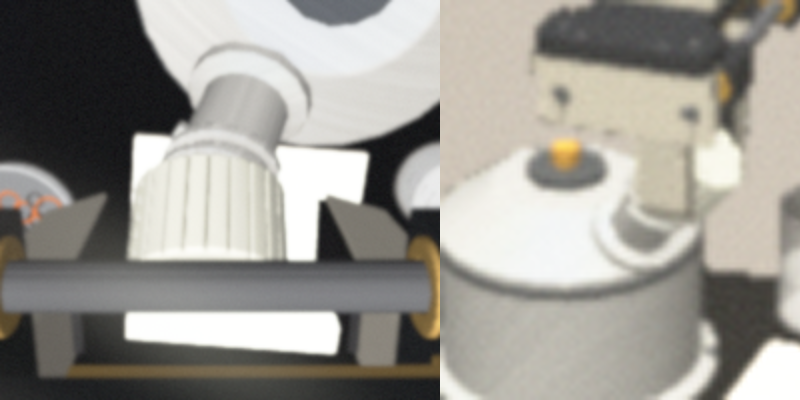

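The jaws now match the cap. Lower slightly, close, and pull along the neck axis.

{"method": "step_arm", "body": {"motion": [{"travel": [0.003,0,0.005],"twist": 0,"gripper": 0.6},{"travel": [0,0,0],"twist": 0,"gripper": 0},{"travel": [0,0,0],"twist": 0,"gripper": 0},{"travel": [0,0,0],"twist": 0,"gripper": 0},{"travel": [-0.001,-0.0006,-0.0016],"twist": 0,"gripper": 0},{"travel": [-0.001,-0.0006,-0.0016],"twist": 0,"gripper": 0},{"travel": [-0.001,-0.0006,-0.0016],"twist": 0,"gripper": 0}]}}

```text
t: 21.42
ee_pos: [475.0, -314.2, 128.5]
tool_rot: [-180.0, -0.2, 85.2]
wrist_force: [9.6, 6.9, -21.7]
grip_width: 42.7
```

{"method": "step_arm", "body": {"motion": [{"travel": [0.002,0.001,0.003],"twist": 0,"gripper": 0},{"travel": [0,0,0],"twist": 0,"gripper": 0.65},{"travel": [0,0,0],"twist": 0,"gripper": 0.65},{"travel": [0,0,-0.055],"twist": 0,"gripper": 0.7},{"travel": [-0.02,0,-0.055],"twist": 0,"gripper": 0.8},{"travel": [-0.05,0,0],"twist": 0.1,"gripper": 0.8},{"travel": [-0.03,0,0],"twist": 0.17,"gripper": 0.8},{"travel": [0,0,0],"twist": 0.17,"gripper": 0.8}]}}

```text
t: 22.42
ee_pos: [462.3, -417.9, 237.1]
tool_rot: [180.0, 0.1, 59.3]
wrist_force: [-0.4, 0.0, 1.2]
grip_width: 73.6
```

```bash
python3 -c "
from h import *
a=axis(-124.5)
for k in (['side','wrist'],['wrist']):
    C,n=fit(k,[471,-310,140],a,'w10')
    print('angle to neck',np.degrees(np.arccos(n@a)),'axial',(C-[474.6,-305,131])@a, 'lateral',(C-[474.6,-305,131])-a*((C-[474.6,-305,131])@a))
s=r.state();print(s['t'],s['ee_pos'],s['tool_rot'],s['qpos'].round(0))
"
```

```text
['side', 'wrist'] C [ 475.5 -313.5  141.7] n [-0.007 -0.74   0.673] lean 47.7 az -90.6 [(319, 54), (2972, 77)]
angle to neck 25.39571239051765 axial 12.519468778635597 lateral [ 4.95557055 -2.56757374  0.48374629]
['wrist'] C [ 475.2 -312.4  137. ] n [ 0.025 -0.642  0.767] lean 39.9 az -87.7 [(2832, 65)]
angle to neck 22.628177787168077 axial 8.260293283013594 lateral [ 3.2503924  -3.52168378 -0.74310877]
22.725 [ 464.3826131  -413.59495191  237.17471117] [1.79978971e+02 9.52130261e-04 6.01397669e+01] [ 48.  25. -17.  89.   8.  67.   0.]
```

The fit shows the cap canted 25° (azimuth -90°) and raised about 12 mm, so it is jammed rather than threaded. Plan: grip in line with it at yaw 89, twist back to un-cant it, and pull.

{"method": "step_arm", "body": {"motion": [{"travel": [0,0,0],"twist": -0.17,"gripper": 0.75},{"travel": [0,0,0],"twist": -0.17,"gripper": 0.75},{"travel": [0,0,0],"twist": -0.17,"gripper": 0.75},{"travel": [0.05,0.005,0],"twist": 0,"gripper": 0.75},{"travel": [0.0505,0.005,0],"twist": 0,"gripper": 0.75},{"travel": [0,0,0.04],"twist": 0,"gripper": 0.75},{"travel": [0,0,0.04],"twist": 0,"gripper": 0.7},{"travel": [0,0,0.033],"twist": 0,"gripper": 0.65}]}}

```text
t: 23.72
ee_pos: [475.5, -313.2, 122.8]
tool_rot: [-180.0, 0.0, 89.3]
wrist_force: [-0.4, -0.9, -0.0]
grip_width: 60.4
```

{"method": "step_arm", "body": {"motion": [{"travel": [0,0,0],"twist": 0,"gripper": 0},{"travel": [0,0,0],"twist": 0,"gripper": 0},{"travel": [0,0,0],"twist": 0,"gripper": 0},{"travel": [0,0,0],"twist": 0,"gripper": 0}]}}

```text
t: 24.22
ee_pos: [476.3, -314.0, 125.2]
tool_rot: [179.9, 0.1, 89.1]
wrist_force: [0.2, -0.1, 1.8]
grip_width: 43.3
```

{"method": "step_arm", "body": {"motion": [{"travel": [0,-0.0015,-0.001],"twist": 0.11,"gripper": 0},{"travel": [0,-0.0015,-0.001],"twist": 0.11,"gripper": 0},{"travel": [0,-0.0015,-0.001],"twist": 0.11,"gripper": 0},{"travel": [0,-0.0015,-0.001],"twist": 0.11,"gripper": 0},{"travel": [0,0,0],"twist": 0,"gripper": 0}]}}

```text
t: 24.85
ee_pos: [472.9, -310.6, 127.5]
tool_rot: [179.8, -0.2, 64.0]
wrist_force: [13.5, 2.7, -18.9]
grip_width: 42.9
```

Still 23 N, so the thread isn't free yet, but the cap is straight again. I'll regrip at about yaw 36 and turn further under a light pull, so it pops off when it frees.

{"method": "step_arm", "body": {"motion": [{"travel": [0.001,0.0,0.003],"twist": 0,"gripper": 0.6},{"travel": [0,0,0],"twist": 0,"gripper": 0.65},{"travel": [0,0,0],"twist": 0.17,"gripper": 0.65},{"travel": [0,0,0],"twist": 0.17,"gripper": 0.65},{"travel": [0,0,0],"twist": 0.15,"gripper": 0.6},{"travel": [0,0,0],"twist": 0,"gripper": 0},{"travel": [0,0,0],"twist": 0,"gripper": 0},{"travel": [0,0,0],"twist": 0,"gripper": 0}]}}

```text
t: 25.85
ee_pos: [471.0, -313.7, 125.9]
tool_rot: [179.8, -0.0, 36.0]
wrist_force: [1.2, -5.2, 2.5]
grip_width: 48.0
```

{"method": "step_arm", "body": {"motion": [{"travel": [0,0,-0.001],"twist": -0.17,"gripper": 0},{"travel": [0,0,-0.001],"twist": -0.17,"gripper": 0},{"travel": [-0.001,0,-0.001],"twist": -0.17,"gripper": 0},{"travel": [0,0,-0.001],"twist": -0.17,"gripper": 0}]}}

```text
t: 26.35
ee_pos: [477.1, -317.6, 132.9]
tool_rot: [179.0, 0.2, 75.2]
wrist_force: [20.6, -11.9, 4.4]
grip_width: 47.6
```

{"method": "step_arm", "body": {"motion": [{"travel": [-0.001,0,-0.001],"twist": -0.17,"gripper": 0},{"travel": [0,0,-0.001],"twist": -0.17,"gripper": 0},{"travel": [0,0,0],"twist": 0,"gripper": 0}]}}

```text
t: 26.72
ee_pos: [478.4, -316.5, 135.7]
tool_rot: [179.0, 0.5, 94.6]
wrist_force: [19.4, -6.0, 9.6]
grip_width: 46.1
```

{"method": "step_arm", "body": {"motion": [{"travel": [-0.001,0.002,-0.003],"twist": 0,"gripper": 0},{"travel": [-0.001,0.002,-0.003],"twist": 0,"gripper": 0},{"travel": [-0.001,0.0,-0.002],"twist": 0,"gripper": 0},{"travel": [0,0,0],"twist": 0,"gripper": 0}]}}

```text
t: 27.22
ee_pos: [476.5, -315.4, 138.9]
tool_rot: [179.7, -0.0, 94.6]
wrist_force: [10.7, -0.5, -12.8]
grip_width: 44.7
```

{"method": "step_arm", "body": {"motion": [{"travel": [-0.001,-0.001,-0.002],"twist": 0,"gripper": 0},{"travel": [-0.001,-0.001,-0.002],"twist": 0,"gripper": 0},{"travel": [0,0,0],"twist": 0,"gripper": 0}]}}

```text
t: 27.6
ee_pos: [474.7, -315.5, 141.3]
tool_rot: [179.7, -0.2, 94.7]
wrist_force: [17.5, 3.6, -25.5]
grip_width: 42.8
```

```bash
python3 -c "
from h import *
s=r.state();print(s['t'],s['ee_pos'],s['wrist_force'])
a=axis(-124.5)
C,n=fit(['side'],[474,-314,144],a)
"
```

```text
27.6 [ 474.66256802 -315.50025351  141.32126225] [ 17.50344267   3.61700887 -25.52973945]
['side'] C [ 491.4 -323.8  128. ] n [ 0.483 -0.509  0.712] lean 44.6 az -46.5 [(638, 876)]
```

```bash
cat >> h.py <<'E'
def heldfit(lean0=40):
    from scipy.optimize import minimize
    p,R=tool(); c,m=capmask('wrist',p+R@[0,0,-19]); ys,xs=np.nonzero(m[:256]); print('mask',m.sum(),xs.min(),xs.max(),ys.min())
    W=np.zeros((400,640));W[:256]=1
    def pose(q):
        l=np.radians(q[2]*3); return p+R@[q[0],q[3],-19+q[1]],R@[-np.sin(l),0,-np.cos(l)]
    f=lambda q:(W*np.abs(hull(c,*pose(q))-m)).sum()
    best=None
    for l in(20,35,50):
        for z in (0,12):
            x0=np.array([0,z,l/3,0.]);o=minimize(f,x0,method='Nelder-Mead',options=dict(initial_simplex=np.vstack([x0,x0+np.eye(4)*5]),maxiter=150))
            if best is None or o.fun<best.fun: best=o
    C,n=pose(best.x); a=axis(-124.5);d=C-[474.6,-305,131]
    print('in tool x,z',best.x[:2].round(1),'lean',(best.x[2]*3).round(1),'y',best.x[3].round(1),'err',best.fun,'C',C.round(1),'cant',np.degrees(np.arccos(n@a)).round(1),'axial',(d@a).round(1),'lat',(d-a*(d@a)).round(1))
E
python3 -c "
from h import *
heldfit()
s=r.state();print(s['t'],s['ee_pos'],s['wrist_force'])"
```

```text
mask 4099 277 358 198
in tool x,z [ 6.2 10.9] lean 12.7 y -0.3 err 43.13725490196079 C [ 473.9 -309.4  149.4] cant 25.9 axial 17.4 lat [4.9 3.9 4.2]
27.8 [ 474.65637845 -315.51992687  141.28268267] [ 17.77347279   3.89065155 -25.63372599]
```

```bash
python3 -c "
from h import *
c=r.read_camera('wrist'); d=r.read_camera('side')
A=cv2.resize(c['image'][150:320,230:410],None,fx=2.2,fy=2.2,interpolation=cv2.INTER_CUBIC);B=cv2.resize(d['image'][140:220,265:350],None,fx=4.7,fy=4.7,interpolation=cv2.INTER_CUBIC)
h=min(A.shape[0],B.shape[0]);cv2.imwrite('pics/w11.png',np.hstack([A[:h],B[:h]]))"
```

```text
(no output)
```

View pics/w11.png

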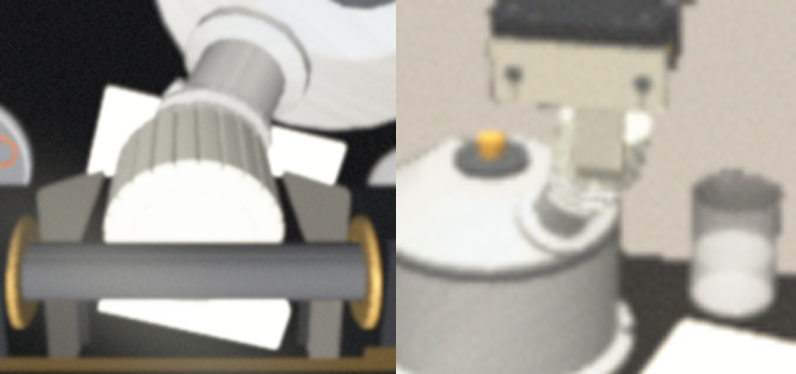

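The cap has tipped to lean only about 12°. Its bottom is at the rim, and the reaction is mainly sideways (+x), so it is hooked on the rim edge. I'll ease it towards +x and lift vertically.

{"method": "step_arm", "body": {"motion": [{"travel": [0.001,0.003,0.001],"twist": 0,"gripper": 0},{"travel": [0,0.001,-0.002],"twist": 0,"gripper": 0},{"travel": [0,0,-0.002],"twist": 0,"gripper": 0},{"travel": [0,0,-0.001],"twist": 0,"gripper": 0}]}}

```text
t: 28.4
ee_pos: [474.9, -314.6, 143.7]
tool_rot: [-179.9, -0.3, 94.5]
wrist_force: [11.1, 2.7, -35.0]
grip_width: 42.3
```

```bash
python3 -c "
from h import *
heldfit()
c=r.read_camera('wrist')
a=axis(-124.5);print(r.state()['wrist_force'])
for s in (0,3,10,20,30,43): print(s,proj(c,np.array([474.6,-305,131])+a*(s-28)))
g=cv2.cvtColor(c['image'],6)
"
```

```text
mask 3997 278 356 198
in tool x,z [ 5.3 15. ] lean 8.0 y -0.5 err 68.34509803921569 C [ 474.  -309.4  147.8] cant 29.1 axial 16.0 lat [4.6 3.2 3.7]
[ 11.21288351   2.02731182 -30.57935921]
0 [333.00633767 195.5817354 ]
3 [331.58032352 198.37818418]
10 [328.13739167 205.12920392]
20 [322.91869742 215.3604365 ]
30 [317.31249422 226.34901119]
43 [309.37334277 241.90613595]
```

The cap is unmoved and the pads slipped up, so some thread still holds. The cap now stands nearly upright in the jaws (lean about 8°), so a vertical twist is efficient. I'll ease the pull and make one long stroke.

{"method": "step_arm", "body": {"motion": [{"travel": [0,0,0.004],"twist": 0,"gripper": 0},{"travel": [0,0,0.001],"twist": -0.17,"gripper": 0},{"travel": [0,0,0],"twist": -0.17,"gripper": 0},{"travel": [0,0,0],"twist": -0.17,"gripper": 0},{"travel": [0,0,0],"twist": -0.17,"gripper": 0}]}}

```text
t: 29.18
ee_pos: [481.9, -316.1, 144.5]
tool_rot: [179.5, 0.5, 133.8]
wrist_force: [19.3, 4.8, -1.8]
grip_width: 42.7
```

```bash
python3 -c "
from h import *
heldfit()
s=r.state();print(s['t'],s['ee_pos'],s['tool_rot'],s['wrist_force'],s['qpos'].round(0),s['grip_width'])"
```

```text
mask 4064 278 357 198
in tool x,z [ 5.8 11.6] lean 11.0 y 1.1 err 50.44313725490196 C [ 478.6 -311.1  151.8] cant 33.8 axial 18.7 lat [10.1  2.7  5.5]
29.275 [ 481.28413016 -315.66556229  144.44071029] [179.54798486   0.41449645 133.75801846] [13.04943767  6.42335115  2.78196514] [ 53.  29. -35. 101.  20.  55.  54.] 42.30415989724652
```

{"method": "step_arm", "body": {"motion": [{"travel": [-0.004,0.004,-0.001],"twist": 0,"gripper": 0},{"travel": [0,0,-0.002],"twist": 0,"gripper": 0},{"travel": [0,0,-0.002],"twist": 0,"gripper": 0},{"travel": [0,0,0],"twist": 0,"gripper": 0}]}}

```text
t: 29.78
ee_pos: [481.9, -315.3, 145.9]
tool_rot: [179.9, -0.1, 133.5]
wrist_force: [7.9, 5.1, -17.5]
grip_width: 42.7
```

{"method": "step_arm", "body": {"motion": [{"travel": [0,0,0.001],"twist": -0.17,"gripper": 0},{"travel": [0,0,0],"twist": -0.17,"gripper": 0},{"travel": [0,0,0],"twist": -0.17,"gripper": 0},{"travel": [0,0,0],"twist": -0.17,"gripper": 0},{"travel": [0,0,0],"twist": -0.17,"gripper": 0},{"travel": [0,0,-0.002],"twist": 0,"gripper": 0},{"travel": [0,0,-0.002],"twist": 0,"gripper": 0}]}}

```text
t: 30.65
ee_pos: [483.8, -312.8, 150.4]
tool_rot: [179.7, 0.2, -177.7]
wrist_force: [7.7, 13.1, -9.2]
grip_width: 42.5
```

```bash
python3 -c "
from h import *
heldfit()
s=r.state();print(s['t'],s['ee_pos'],s['tool_rot'],s['wrist_force'],s['qpos'].round(0),s['grip_width'])"
```

```text
mask 4054 278 357 197
in tool x,z [ 3.9 15.1] lean 9.8 y 1.8 err 54.00392156862745 C [ 479.8 -311.1  154.3] cant 41.1 axial 20.3 lat [11.8  3.5  6.7]
30.75 [ 483.53786826 -312.86307633  150.66848042] [ 179.73376331    0.21376536 -177.72629454] [ 5.74282609 12.8857779  -1.59208745] [ 60.  33. -47. 100.  27.  60.  96.] 42.3238917290214
```

{"method": "step_arm", "body": {"motion": [{"travel": [-0.002,0.003,-0.002],"twist": 0,"gripper": 0},{"travel": [0,0,-0.003],"twist": 0,"gripper": 0},{"travel": [0,0,-0.003],"twist": 0,"gripper": 0},{"travel": [0,0,0],"twist": 0,"gripper": 0}]}}

```text
t: 31.25
ee_pos: [483.1, -315.0, 158.4]
tool_rot: [-179.9, 0.0, -178.1]
wrist_force: [0.4, -0.3, -1.0]
grip_width: 42.6
```

```bash
python3 -c "
from h import *
heldfit()
s=r.state();print(s['t'],s['ee_pos'],s['wrist_force'],s['grip_width'])"
```

```text
mask 3983 278 357 198
in tool x,z [ 3.9 15.2] lean 7.5 y 1.7 err 52.682352941176475 C [ 479.2 -313.4  162.2] cant 39.9 axial 28.0 lat [13.7  4.8  8.2]
31.35 [ 483.00703477 -314.65282073  158.0073864 ] [-0.77538955 -0.19762185  0.09643745] 42.577373257420255
```

Free: wrist force is about 0 and the cap rises with the tool. Lift, turn to yaw 90 (jaws along x, clear of the neck), and go over the tile near (478, -400).

{"method": "step_arm", "body": {"motion": [{"travel": [0,0,-0.015],"twist": 0,"gripper": 0},{"travel": [0,0,-0.02],"twist": 0,"gripper": 0},{"travel": [0,0,-0.015],"twist": 0.08,"gripper": 0},{"travel": [0,0,0],"twist": 0.16,"gripper": 0},{"travel": [0,0,0],"twist": 0.16,"gripper": 0},{"travel": [0,0,0],"twist": 0.16,"gripper": 0},{"travel": [0,0,0],"twist": 0.16,"gripper": 0},{"travel": [0,0,0],"twist": 0.16,"gripper": 0}]}}

```text
t: 32.35
ee_pos: [483.5, -314.0, 209.0]
tool_rot: [180.0, 0.0, 131.3]
wrist_force: [-1.3, 0.2, -1.1]
grip_width: 42.6
```

{"method": "step_arm", "body": {"motion": [{"travel": [0,0,0],"twist": 0.16,"gripper": 0},{"travel": [0,0,0],"twist": 0.16,"gripper": 0},{"travel": [0,0,0],"twist": 0.16,"gripper": 0},{"travel": [0,0,0],"twist": 0.16,"gripper": 0},{"travel": [0,0,0],"twist": 0.08,"gripper": 0},{"travel": [-0.03,-0.002,0],"twist": 0,"gripper": 0},{"travel": [-0.03,-0.002,0],"twist": 0,"gripper": 0},{"travel": [-0.029,-0.003,0],"twist": 0,"gripper": 0}]}}

```text
t: 33.35
ee_pos: [477.0, -404.0, 209.1]
tool_rot: [179.9, 0.0, 90.3]
wrist_force: [-1.2, -0.4, -0.8]
grip_width: 42.2
```

```bash
python3 -c "
from h import *
heldfit()
s=r.state();print(s['t'],s['ee_pos'],s['tool_rot'],s['wrist_force'],s['grip_width'])
c=find('side',['tile','beaker','petri','timer'])
c,m=capmask('side',s['ee_pos']); ys,xs=np.nonzero(m); print(m.sum(),xs.mean(),ys.mean(),proj(c,s['ee_pos']))"
```

```text
mask 1713 127 182 202
in tool x,z [-16.9   0.7] lean 64.3 y 1.0 err 1713.0 C [ 478.1 -420.9  227.4] cant 38.8 axial 132.6 lat [ 46.5 -53.2 -12.2]
33.45 [ 475.45322221 -407.12397708  208.48164142] [-1.79999105e+02  1.04502358e-01  9.00346857e+01] [ 0.03553445 -0.787015   -0.36442075] 42.6812909199293
side tile 0.97 [ 476. -389.    6.] [339. 227.]
side beaker 0.57 [ 574. -363.   49.] [336. 190.]
side petri 0.58 [ 374. -364.    2.] [320. 253.]
side timer 0.61 [ 369. -501.   18.] [384. 258.]
127 348.4173228346457 146.93700787401573 [351.59231263 149.28741493]
```

{"method": "step_arm", "body": {"motion": [{"travel": [0,0,0.04],"twist": 0,"gripper": 0},{"travel": [0,0,0.045],"twist": 0,"gripper": 0},{"travel": [0,0,0.045],"twist": 0,"gripper": 0},{"travel": [0,0,0.025],"twist": 0,"gripper": 0},{"travel": [0,0,0.012],"twist": 0,"gripper": 0},{"travel": [0,0,0.006],"twist": 0,"gripper": 0},{"travel": [0,0,0],"twist": 0,"gripper": 0}]}}

```text
t: 34.67
ee_pos: [477.1, -403.3, 35.6]
tool_rot: [180.0, 0.0, 90.3]
wrist_force: [-0.8, -0.7, 0.2]
grip_width: 42.6
```

```bash
python3 -c "
from h import *
heldfit()
s=r.state();print(s['t'],s['ee_pos'],s['tool_rot'],s['wrist_force'],s['grip_width'])"
```

```text
mask 3993 278 357 198
in tool x,z [ 5.4 13.1] lean 9.3 y -0.5 err 53.25882352941176 C [ 476.5 -397.9   41.4] cant 27.8 axial -30.1 lat [  -7.8 -107.1  -64.9]
34.775 [ 477.25355151 -403.5677674    36.01432045] [1.79927079e+02 6.18397049e-02 9.02800914e+01] [-0.91819178 -0.67753735 -1.03923807] 42.677751114133386
```

{"method": "step_arm", "body": {"motion": [{"travel": [0,0,0.007],"twist": 0,"gripper": 0},{"travel": [0,0,0.005],"twist": 0,"gripper": 0},{"travel": [0,0,0.002],"twist": 0,"gripper": 0},{"travel": [0,0,0.002],"twist": 0,"gripper": 0},{"travel": [0,0,0],"twist": 0,"gripper": 0}]}}

```text
t: 35.4
ee_pos: [476.6, -403.1, 18.8]
tool_rot: [-180.0, -0.0, 90.3]
wrist_force: [0.4, 0.7, -0.4]
grip_width: 42.5
```

{"method": "step_arm", "body": {"motion": [{"travel": [0,0,0.002],"twist": 0,"gripper": 0},{"travel": [0,0,0],"twist": 0,"gripper": 0}]}}

```text
t: 35.65
ee_pos: [476.9, -403.2, 17.2]
tool_rot: [180.0, 0.0, 90.3]
wrist_force: [-1.1, -0.5, 2.2]
grip_width: 42.7
```

{"method": "step_arm", "body": {"motion": [{"travel": [0,0,0.002],"twist": 0,"gripper": 0},{"travel": [0,0,0],"twist": 0,"gripper": 0}]}}

```text
t: 35.9
ee_pos: [476.9, -402.6, 16.0]
tool_rot: [180.0, -0.0, 90.3]
wrist_force: [-3.7, 4.4, 12.1]
grip_width: 42.9
```

{"method": "step_arm", "body": {"motion": [{"travel": [0,0,0.001],"twist": 0,"gripper": 0},{"travel": [0,0,0],"twist": 0,"gripper": 0}]}}

```text
t: 36.15
ee_pos: [477.0, -402.2, 15.3]
tool_rot: [180.0, -0.0, 90.3]
wrist_force: [-3.9, 5.3, 16.4]
grip_width: 42.7
```

```bash
python3 -c "
from h import *
heldfit()
s=r.state();print(s['t'],s['ee_pos'],s['wrist_force'],s['grip_width'])"
```

```text
mask 3896 278 357 199
in tool x,z [ 4.8 13.5] lean 9.7 y -0.5 err 47.45490196078431 C [ 476.5 -397.4   20.8] cant 27.5 axial -47.2 lat [ -13.5 -114.7  -71.5]
36.25 [ 477.00901368 -402.19731668   15.27195025] [-3.6952125   5.58994467 14.92662704] 42.530670159555065
```

{"method": "step_arm", "body": {"motion": [{"travel": [0,0,-0.001],"twist": 0,"gripper": 0},{"travel": [0,0,0],"twist": 0,"gripper": 0.5},{"travel": [0,0,0],"twist": 0,"gripper": 0.55},{"travel": [0,0,0],"twist": 0,"gripper": 0.65},{"travel": [0,0,0],"twist": 0,"gripper": 0.65},{"travel": [0,0,0],"twist": 0,"gripper": 0.65}]}}

```text
t: 37.0
ee_pos: [476.6, -403.2, 14.9]
tool_rot: [-180.0, 0.0, 90.3]
wrist_force: [0.1, -0.0, -0.2]
grip_width: 59.7
```

{"method": "step_arm", "body": {"motion": [{"travel": [0,0,-0.03],"twist": 0,"gripper": 0.7},{"travel": [0,0,-0.05],"twist": 0,"gripper": 0.7},{"travel": [0,0,-0.05],"twist": 0,"gripper": 0.7},{"travel": [-0.04,0,-0.04],"twist": 0,"gripper": 0.7},{"travel": [-0.04,0,0],"twist": 0,"gripper": 0.7},{"travel": [0,0,0],"twist": 0,"gripper": 0.7}]}}

```text
t: 37.75
ee_pos: [475.4, -487.1, 184.8]
tool_rot: [-180.0, 0.1, 90.0]
wrist_force: [0.1, 0.6, -0.0]
grip_width: 64.2
```

```bash
python3 -c "
from h import *
s=r.state();print(s['t'],s['ee_pos'],s['wrist_force'],s['grip_width'])
C,n=fit(['wrist'],[476.5,-397,20],[0.01,0.01,1],'end')
C,n=fit(['side','wrist'],[476.5,-397,20],[0.01,0.01,1])
find('side',['petri','timer','beaker','tile','cap_center']);find('wrist',['tile','petri','timer'])"
```

```text
37.75 [ 475.40049521 -487.13294502  184.84026964] [ 0.08211529  0.59720382 -0.01155698] 64.19776268346645
['wrist'] C [ 476.7 -396.4   21. ] n [0.001 0.036 0.999] lean 2.0 az 89.1 [(1502, 47)]
['side', 'wrist'] C [ 476.6 -397.    21.1] n [0.014 0.046 0.999] lean 2.8 az 72.9 [(321, 39), (1439, 55)]
side petri 0.6 [ 375. -360.    1.] [318. 253.]
side timer 0.91 [ 371. -501.   20.] [384. 257.]
side beaker 0.86 [ 574. -359.   49.] [335. 190.]
side tile 0.78 [ 461. -380.    5.] [334. 230.]
side cap_center 0.97 [ 324. -262.   40.] [267. 246.]
side cap_center 0.88 [ 253. -473.   38.] [365. 287.]
side cap_center 0.75 [ 464. -396.   26.] [342. 223.]
wrist tile 0.72 [ 482. -374.    6.] [322.  85.]
wrist petri 0.7 [ 363. -355.    3.] [214.  66.]
wrist timer 0.95 [ 384. -496.   21.] [238. 195.]
```

Cap centre is at (476.6, -397, 21), upright within about 3° and about 9 mm from the tile's middle. The dish, timer and beaker are where they were, and the gripper is clear.

```bash
python3 -c "
from workcell import r
print(r.hand_in())"
```

```text
the job is handed in; nothing more can be done
None
```

I unscrewed the cap, lifted it clear of the neck in the gripper and set it open side down on the white tile. I handed the job in at about 38 s of the 56 s allowed.

**How it went:** The interface can't tilt the tool, so I turned the slanted cap with a vertical gripper over several regrasps. The cap canted by roughly 25 to 40° while it came off. Four pulls along the neck and one straight up met 17 to 35 N while it was still held. A long, nearly upright turn freed it, and it then lifted with almost no force. The pads slipped a few millimetres on the cap during one of the earlier pulls.

**Last checks:**
- **Held clear of the neck:** the fit put the cap about 25 mm beyond the neck rim, and I then lifted it another 50 mm in the grip.
- **Cap on the tile:** its centre fits at about (477, -397, 21) mm, 5 to 7 mm from the tile's middle along each edge. It stands upright to within about 3°.
- **Other objects:** the dish, timer and beaker were found within about 5 mm of where they started, which is the networks' own accuracy.
- **Gripper:** it was well clear of the cap, and the wrist force was about 0.6 N.

**Checks that disagreed:**
- Several fits of the cap with the fingers partly hiding it were unreliable, so I set those aside.
- One fit over the tile locked onto one of the other white caps. The grip width still showed this cap was held.
- The last network readings of the tile's middle were up to about 20 mm off the corner measurement. I used the corners.

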